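# Put the torch away under the flap

## Task

Lay the pen torch flat in whichever of the case's two compartments stands open (the flap leans over the other one); set it down there, do not drop it. Then swing the flap right over to the other side so that it leans over the torch. Leave everything else on the stool where it is.

Things in the scene. Friction and masses are not known exactly. Their poses are not given: they have to be found in the camera images.
- case: Open birch case fixed to the stool, 180 x 180 mm; origin at the centre of its underside, x along the middle ridge, y left. Floor 5 mm, outer walls 5 mm thick, 28 mm high. The ridge, 6 mm thick and 36 mm high, parts it into a left (y > 0) and a right (y < 0) compartment, each 170 x 82 mm inside. At both ends of the ridge a post (10 x 20 mm, 50 mm high) carries the flap's pin.
- flap (a joint): Angle of the flap about its pin (along case x, above the ridge, 42 mm above the stool top). Flap: grey panel 150 mm along x, 4 mm thick, 8 mm rod along its free edge 95 mm from the pin, 90 g. 0 upright; +0.7 rad (stop) leans over the left compartment, -0.7 rad (stop) over the right. Swings freely, falls to the stop it leans towards.
- flap_edge (a point): Middle of the rod along the flap's free edge, 95 mm from the pin; at rest it is about 115 mm above the stool top and 61 mm to one side of the ridge, so there is open space below it.
- case_hinge (a point): Middle of the flap's pin, 42 mm above the stool top; axes as the case.
- bay_left (a point): Centre of the left compartment's floor (case y = +44 mm, 5 mm above the stool top).
- bay_right (a point): Centre of the right compartment's floor (case y = -44 mm, 5 mm above the stool top).
- torch: Aluminium pen torch lying on the stool, 124 mm long along its x, barrel 18 mm thick; a hexagonal collar, 21 mm across flats and 14 mm long, near each end (46 mm behind, 52 mm ahead of the middle) keeps it from rolling. About 70 g. Origin below the middle of the barrel, level with the collars' underside (10.5 mm below the axis).
- torch_mid (a point): Middle of the torch on its axis.
- torch_head (a point): Point on the torch's axis 59 mm ahead of the middle (lens end).
- torch_tail (a point): Point on the torch's axis 59 mm behind the middle (click-button end).
- paperweight: Bystander: glass paperweight, 70 mm across, 47 mm high; origin at its underside.
- battery_tray: Bystander: lilac plastic tray 100 x 75 mm, 22 mm high, holding three cells; origin at its underside.
- mug: Bystander: ceramic mug, 76 mm across, 85 mm high; origin at its underside.
- clock: Bystander: alarm clock 45 x 100 mm, 80 mm high; origin at its underside.
- glasses_case: Bystander: glasses case 60 x 160 mm, 40 mm high; origin at its underside.
- cream_jar: Bystander: small jar 54 mm across, 45 mm high; origin at its underside.
Not all that is in view belongs to the job. What is meant by the torch is not purple or red, and is the larger of those in its own colour.

How it is judged:
By the outcome, as a careful person would: the job done as asked, in the order asked, and still so for the second after the job is handed in, with the robot touching nothing.
It also fails if it takes over 48 s, if anything falls off the work surface, if the arm or the gripper's body presses on something with over 40 N, if the wrist force passes 120 N, or if a joint passes its speed limit or range.

## Robot

A 6-joint arm with a two-finger parallel gripper is mounted at the origin on the work surface. World frame = base frame: x ahead of the robot, y to its left, z up, the work surface at z = 0. Lengths are in m, angles in degrees, forces in N, time in s.
With the tool pointing down it reaches from about 0.325 to 0.85 m from the base axis. Payload 15.5 kg.
Tool frame: the origin (TCP) lies midway between the tips of the shut fingers; the grasp point (between the pads) lies 19 mm behind it; z points along the fingers, y is the line along which they close (so a half turn about z gives the same grasp; the last joint's range is limited). The gripper opens to 91 mm and grips with 3 to 60 N. Pads are 32 mm wide; open, the fingers measure 118 mm over their backs; the gripper's body (76 mm by 178 mm) begins 60 mm behind the grasp point.
Start: joints at [66.664, 28.281, 77.091, -0, 74.628, -5.472], TCP at [0.192, 0.595, 0.179] pointing down, gripper open.
Joint ranges: [-166.48, 166.48], [-47.26, 123.95], [12.59, 153.08], [-70.14, 250.14], [6.76, 159.57], [-176.63, 176.63]. Speed limits (degrees/s): [108.29, 108.29, 147.25, 172.46, 172.46, 172.46].

## Interface

Orientations are given as a 3x3 rotation matrix whose columns are the frame's x, y, z axes.
In Python, from bench import ctrl gives the robot as it stands. The module is installed in compiled form; this text tells all that it offers. Calls block until the motion is done:
- ctrl.goto(position, orientation): joint-space move of the TCP to a pose.
- ctrl.move_l(position, vel=0.15, ori=None, contact_N=None): straight line of the TCP; ori=None keeps the orientation; vel is the mean speed in m/s. With contact_N (N) it stops when the force on the tool has changed by that much, and returns True; else False.
- ctrl.movej(angles): joint-space move.
- ctrl.command_gripper(opening): opening from 0.0 (shut) to 1.0 (fully open); the grip force is fixed at half the most; returns when the fingers have stopped.
- ctrl.sleep(seconds).
- ctrl.ik(position, orientation): joint angles nearest the present ones, or None.
- ctrl.read_camera(name): name is "scene" or "side" or "wrist"; returns the picture (400x640x3 uint8, blue, green, red); there is no depth.
- ctrl.camera_params(name): a dict with "fx", "fy", "cx", "cy" (pixels), "pose" (4x4, takes a point from camera to world coordinates); the wrist camera has in their place "T_tool_cam" (4x4, takes a point from camera to tool coordinates, whose origin is the TCP and whose axes are the flange's). Camera axes: x right, y up, looking along -z (the intrinsics and any distortion apply to the point x, -y, -z); pixel columns grow to the right and rows downward; lengths in m; the calibration is good to about 2 mm. A picture is of the moment at which its call begins: read the wrist's pose just before it. camera_params takes no time and is no camera call.
A pose or a line that the arm cannot do raises ctrl.MotionError and nothing moves.
- ctrl.sign_off(): hands the job in; it is judged then, once.
Readings, each from a call of its own:
- ctrl.current_t(): time.
- ctrl.current_q(): joint angles.
- ctrl.current_dq(): joint speeds.
- ctrl.current_effort(): joint torques, N m.
- ctrl.current_tool_pos(): TCP position.
- ctrl.current_eef_rot(): TCP orientation.
- ctrl.current_contact_force(): force on the tool from outside, world axes, zero at the start.
- ctrl.current_wrist_torque(): the same for the moment, N m.
- ctrl.current_grip_width(): opening from 0.0 (shut) to 1.0 (fully open).
- ctrl.current_grasp_force(): force on a finger pad.
Only numpy, scipy, OpenCV 4.12 (cv2) and the standard library are available. Lean on these libraries where they do the work, as an engineer would, in place of code of your own. Each camera call takes 0.05 s, during which the arm holds its last target. There are 200 camera calls.

## Working session

There is one attempt and no reset: what is moved stays moved. The work goes in short steps, each a Python script; the robot and the scene stay as the last script left them, time stands still between calls to the robot, and variables do not carry over. Pictures are saved under pics/ and viewed, at most 10 in all, crops included, and the job is handed in when it is done.

```bash
mkdir -p pics
python3 - <<'E'
from bench import ctrl
import cv2,numpy as np
for n in("scene","side"):
    im=ctrl.read_camera(n); cv2.imwrite(f"pics/{n}0.png",im)
    p=ctrl.camera_params(n); print(n,{k:(np.round(v,4).tolist() if k=="pose" else v) for k,v in p.items()})
cv2.imwrite("pics/wrist0.png",ctrl.read_camera("wrist"))
print(ctrl.camera_params("wrist"));print(ctrl.current_eef_rot(),ctrl.current_t())
E
```

```text
scene {'fx': 407.8340244727756, 'fy': 407.8340244727756, 'cx': 325.0046479186983, 'cy': 200.13141136591952, 'pose': [[-0.7324, -0.5923, 0.3359, 0.9534], [0.6809, -0.6351, 0.3646, 0.4184], [-0.0026, 0.4958, 0.8685, 1.0942], [0.0, 0.0, 0.0, 1.0]]}
side {'fx': 501.96225707778325, 'fy': 501.96225707778325, 'cx': 316.6560945778746, 'cy': 202.99080998296543, 'pose': [[0.8979, 0.3135, -0.3089, 0.168], [-0.4401, 0.6317, -0.6382, -0.8175], [-0.005, 0.709, 0.7052, 1.0163], [0.0, 0.0, 0.0, 1.0]]}
{'fx': 323.0861147034888, 'fy': 323.0861147034888, 'cx': 315.7815309348877, 'cy': 197.2059291292597, 'T_tool_cam': array([[-3.18600271e-04,  9.64112361e-01,  2.65494357e-01,
         7.34549720e-02],
       [ 9.99999213e-01,  6.29349206e-04, -1.08538400e-03,
         1.25118533e-03],
       [-1.21352080e-03,  2.65493802e-01, -9.64111803e-01,
        -2.04912955e-01],
       [ 0.00000000e+00,  0.00000000e+00,  0.00000000e+00,
         1.00000000e+00]])}
[[-9.51783072e-01  3.06771681e-01 -3.45230749e-04]
 [ 3.06771867e-01  9.51782699e-01 -8.45994094e-04]
 [ 6.90576235e-05 -9.11109939e-04 -9.99999583e-01]] 0.15
```

View pics/scene0.png

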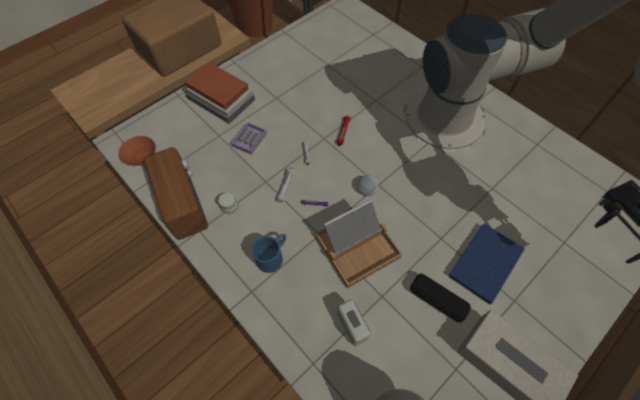

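View pics/side0.png

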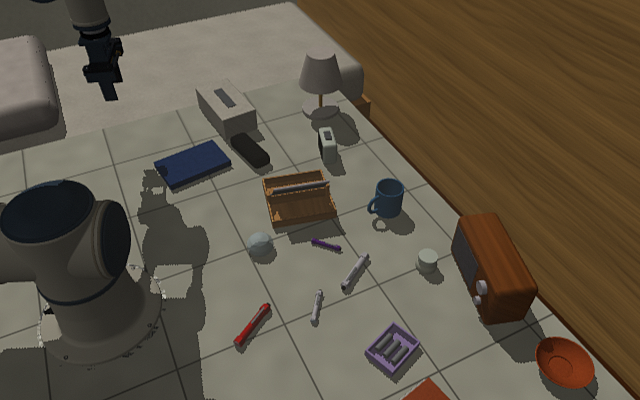

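The scene view shows the candidates: large silver torch (285,184), small silver torch (306,153), red (344,130) and purple (314,203). The one meant is the large silver at (285,184), since it is neither red nor purple and is the bigger of the two silver ones. The case is at about (358,243). I'll confirm with an enlarged crop and measure.

```bash
cat > h.py <<'E'
from bench import ctrl
import cv2,numpy as np
def cam(n,Tt=None):
    p=ctrl.camera_params(n)
    T=np.array(p["pose"]) if n!="wrist" else Tt@p["T_tool_cam"]
    return p,T
def tool():
    T=np.eye(4);T[:3,:3]=ctrl.current_eef_rot();T[:3,3]=ctrl.current_tool_pos();return T
def ray(pt,pT):
    p,T=pT
    d=T[:3,:3]@np.array([(pt[0]-p["cx"])/p["fx"],-(pt[1]-p["cy"])/p["fy"],-1]);return T[:3,3],d
def onz(pt,pT,z):
    o,d=ray(pt,pT);return o+d*(z-o[2])/d[2]
def proj(X,pT):
    p,T=pT;c=np.linalg.inv(T)@np.append(X,1)
    return np.array([p["cx"]+p["fx"]*c[0]/-c[2],p["cy"]-p["fy"]*c[1]/-c[2]])
def tri(a,pa,b,pb):
    (o1,d1),(o2,d2)=ray(a,pa),ray(b,pb)
    s=np.linalg.lstsq(np.c_[d1,-d2],o2-o1,rcond=None)[0]
    P,Q=o1+s[0]*d1,o2+s[1]*d2;return (P+Q)/2,np.linalg.norm(P-Q)
E
python3 - <<'E'
from h import *
a=cv2.imread("pics/scene0.png")[125:300,260:420];b=cv2.imread("pics/side0.png")[155:335,230:390]
a=cv2.resize(a,None,fx=3,fy=3,interpolation=2)[:525,:400+80];b=cv2.resize(b,None,fx=2,fy=3,interpolation=2)[:525]
b=cv2.resize(cv2.imread("pics/side0.png")[160:325,232:377],None,fx=2.2,fy=3.18,interpolation=2)[:525]
cv2.imwrite("pics/crop0.png",np.hstack([a,b]))
S,D=cam("scene"),cam("side")
print([onz(p,S,.01).round(3).tolist() for p in((285,184),(306,153))],[onz(p,D,.01).round(3).tolist() for p in((355,272),(317,307))])
# wooden case mask
for n,pT,(x0,x1,y0,y1) in(("scene",S,(310,405,200,290)),("side",D,(255,345,160,240))):
    im=cv2.imread(f"pics/{n}0.png");h=cv2.cvtColor(im,cv2.COLOR_BGR2HSV)
    m=((h[...,0]<22)&(h[...,1]>75)).astype(np.uint8);w=np.zeros_like(m);w[y0:y1,x0:x1]=m[y0:y1,x0:x1]
    ys,xs=np.nonzero(w);r=cv2.convexHull(np.c_[xs,ys].astype(np.int32));r=cv2.approxPolyDP(r,3,True)[:,0]
    print(n,[(p.tolist(),onz(p,pT,.028)[:2].round(3).tolist()) for p in r])
E
```

```text
[[0.586, -0.165, 0.01], [0.459, -0.21, 0.01]] [[0.587, -0.169, 0.01], [0.457, -0.219, 0.01]]
scene [([401, 255], [0.506, 0.245]), ([347, 286], [0.679, 0.206]), ([315, 234], [0.638, 0.033]), ([324, 228], [0.606, 0.037]), ([383, 224], [0.472, 0.145])]
side [([336, 216], [0.626, 0.008]), ([273, 227], [0.457, 0.047]), ([262, 178], [0.503, 0.242]), ([320, 169], [0.673, 0.202]), ([328, 183], [0.667, 0.136])]
```

View pics/crop0.png

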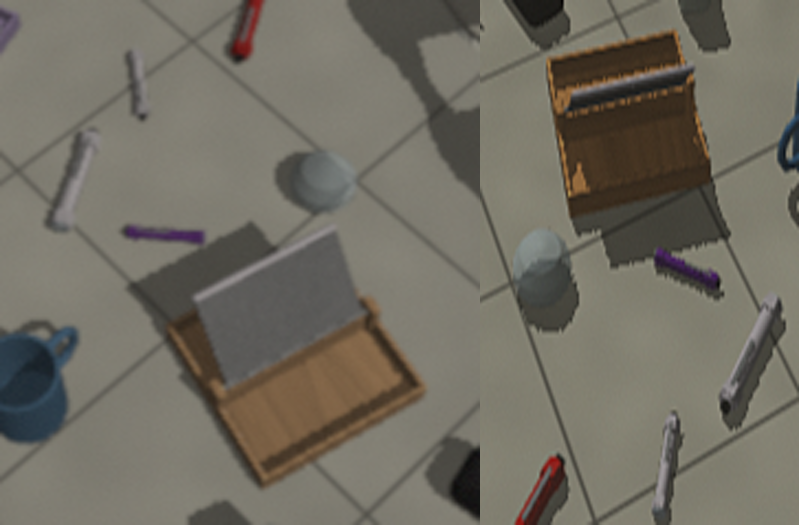

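View pics/wrist0.png

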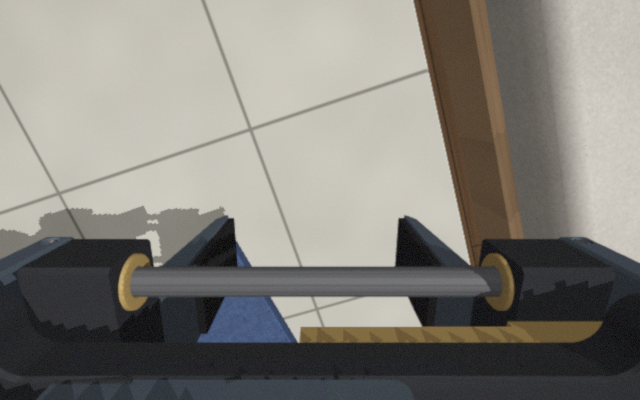

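The crop confirms it. The large silver torch (scene 285,184) is clearly bigger than the small silver one (306,153). The flap leans toward world −y, so the compartment at higher y is open. The wrist picture shows the fingers covering its lower half. Next I'll check IK for both half-turn choices, then hover over the case and over the torch.

```bash
cat >> h.py <<'E'
def R(yaw,tilt):  # tool x at yaw(deg) in the plane, pointing down, tilted about own x (deg)
    y,t=np.radians(yaw),np.pi+np.radians(tilt)
    rz=cv2.Rodrigues(np.array([0,0,y]))[0];rx=cv2.Rodrigues(np.array([t,0,0.]))[0];return rz@rx
E
python3 - <<'E'
from h import *
S,D=cam("scene"),cam("side")
for nm,p,z in(("clock",(353,322),.04),("blackcase",(440,297),.02),("mug",(268,253),.04),("weight",(367,186),.02),("purple",(314,203),.01)):print(nm,onz(p,S,z).round(3))
# torch mask: brighter than floor? bright low-sat blob
for n,pT,c in(("scene",S,(285,184)),("side",D,(355,272))):
    im=cv2.imread(f"pics/{n}0.png");x,y=c;w=im[y-28:y+28,x-28:x+28].astype(int)
    d=np.abs(w-np.median(w.reshape(-1,3),0)).sum(2)
    b_r=w[...,0]-w[...,2]; m=(b_r>np.median(b_r)+8)&(w.sum(2)>np.median(w.sum(2))-150)
    k,l,s,cc=cv2.connectedComponentsWithStats(m.astype(np.uint8));i=1+np.argmax(s[1:,4])
    ys,xs=np.nonzero(l==i);q=np.c_[xs,ys].astype(np.float32);r=cv2.minAreaRect(q)
    bx=cv2.boxPoints(r)+[x-28,y-28];W=np.array([onz(p,pT,.0105)[:2] for p in bx])
    e=[W[1]-W[0],W[2]-W[1]];e=max(e,key=np.linalg.norm);print(n,s[i],W.mean(0).round(4),np.linalg.norm(e).round(4),np.degrees(np.arctan2(e[1],e[0])).round(1))
u=-13.0
for dy in(0,180):
  for nm,P,yw in(("hover",[.58,.18,.25],u+dy),("place",[.58,.185,.02],u+dy)):
    t=6 if dy==0 else -6
    q=ctrl.ik(P,R(yw,t));print(dy,nm,None if q is None else np.round(q,1), R(yw,t)[:,2].round(2))
for yw in range(-180,180,30):
    q=ctrl.ik([.586,-.167,.02],R(yw,0));print(yw,None if q is None else np.round(q,1))
E
```

```text
clock [0.737 0.286 0.04 ]
blackcase [0.516 0.395 0.02 ]
mug [ 0.776 -0.008  0.04 ]
weight [0.409 0.019 0.02 ]
purple [ 0.565 -0.052  0.01 ]
scene [23 13 12 24 59] [ 0.5768 -0.1741] 0.0908 -145.9
side [ 14   8  26  34 186] [ 0.5901 -0.1587] 0.1235 32.9
0 hover [  8.   21.9  76.8   5.7  79.2 110. ] [ 0.02  0.1  -0.99]
0 place [  8.5  36.6  91.4   7.3  50.  106.9] [ 0.02  0.1  -0.99]
180 hover [  8.   21.9  76.8   5.7  79.2 -70. ] [ 0.02  0.1  -0.99]
180 place [  8.5  36.6  91.4   7.3  50.  -73.1] [ 0.02  0.1  -0.99]
-180 [ -21.5   37.7   88.3    0.    54.  -111.5]
-150 [ -21.5   37.7   88.3    0.    54.  -141.5]
-120 [ -21.5   37.7   88.3   -0.    54.  -171.5]
-90 [-21.5  37.7  88.3  -0.   54.  158.5]
-60 [-21.5  37.7  88.3  -0.   54.  128.5]
-30 [-21.5  37.7  88.3  -0.   54.   98.5]
0 [-21.5  37.7  88.3  -0.   54.   68.5]
30 [-21.5  37.7  88.3  -0.   54.   38.5]
60 [-21.5  37.7  88.3  -0.   54.    8.5]
90 [-21.5  37.7  88.3   0.   54.  -21.5]
120 [-21.5  37.7  88.3   0.   54.  -51.5]
150 [-21.5  37.7  88.3   0.   54.  -81.5]
```

Torch: centre ≈ (0.587, −0.167), axis about 33°, length 0.1235 m against 0.124 given. Moving to look from the wrist at the case and then the torch.

Run:
```python
from h import *
import json
ims=[];out={}
for nm,P,yw in(("case",[.515,.149,.26],-13),("torch",[.55,-.19,.20],33)):
    ctrl.goto(P,R(yw,0));ctrl.sleep(.2)
    T=tool();im=ctrl.read_camera("wrist");cv2.imwrite(f"pics/w_{nm}.png",im);out[nm]=T.tolist();ims.append(im)
json.dump(out,open("poses.json","w"));print(ctrl.current_t())
cv2.imwrite("pics/pair.png",cv2.resize(np.vstack([i[:260] for i in ims]),None,fx=1.15,fy=1.15))
```

```text
3.975
```

View pics/pair.png

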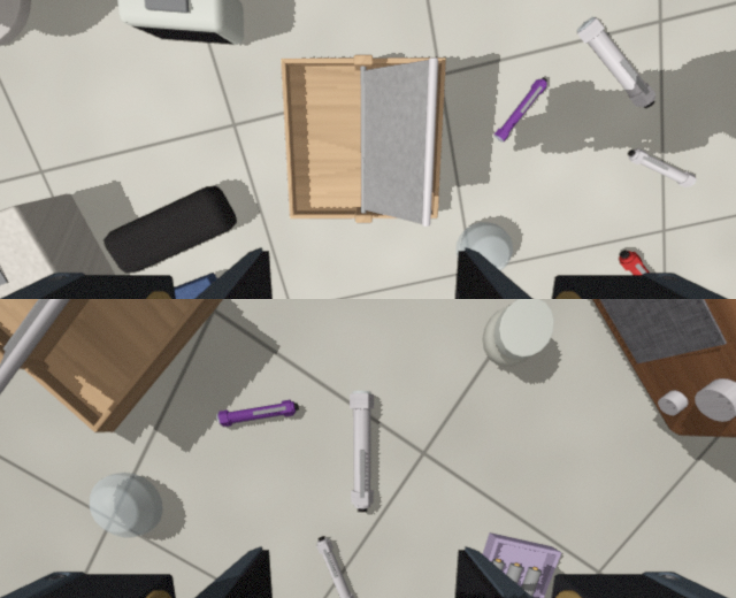

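The pair shows the case with corners at about (246,51), (387,50), (253,189) and (380,189) in w_case, flap to the right (world −y) and left bay open. In w_torch the torch runs from (314,81) to (315,184). Now refining and checking against the given sizes.

Run:
```python
from h import *
import json
o=json.load(open("poses.json"));C=cam("wrist",np.array(o["case"]));T=cam("wrist",np.array(o["torch"]))
a=[onz(p,C,.028)[:2] for p in((246.,51.3),(253,188.7),(387,50.4),(380,188.7))]
print("corners",np.round(a,4).tolist(),"long",np.linalg.norm(a[0]-a[1]),np.linalg.norm(a[0]-a[2]),"centre",np.mean(a,0).round(4))
e=a[0]-a[1];f=a[2]-a[3];print("yaw",[np.degrees(np.arctan2(v[1],v[0])) for v in(e,f)])
po=[onz(p,C,.05)[:2] for p in((316.5,50.4),(315.7,190))];print("posts",np.round(po,4).tolist(),np.mean(po,0))
ro=[onz(p,C,.115)[:2] for p in((377,52),(371,194))];print("rod",np.round(ro,4).tolist(),np.linalg.norm(ro[0]-ro[1]))
im=cv2.imread("pics/w_torch.png")[60:210,280:350].astype(int)
g=im[...,0]-im[...,2]; bg=np.median(g); s=im.sum(2)
m=((g>bg+6)).astype(np.uint8);k,l,st,_=cv2.connectedComponentsWithStats(m);i=1+np.argmax(st[1:,4])
ys,xs=np.nonzero(l==i);r=cv2.minAreaRect(np.c_[xs,ys].astype(np.float32));print(r,st[i])
for q in([(313.9,80.9),(314.8,186)],):
    W=[onz(p,T,.0105)[:2] for p in q];d=W[0]-W[1];print("torch",np.round(W,4).tolist(),np.linalg.norm(d),np.mean(W,0),np.degrees(np.arctan2(d[1],d[0])))
W=[onz((x+280,y+60),T,.0105)[:2] for x,y in cv2.boxPoints(r)];print(np.round(W,4).tolist(),np.mean(W,0))
```

```text
corners [[0.6765, 0.2015], [0.5047, 0.2413], [0.6381, 0.0299], [0.4651, 0.0691]] long 0.17642304596719588 0.17586921748325335 centre [0.5711 0.1355]
yaw [np.float64(-13.044113965959552), np.float64(-12.773887817692664)]
posts [[0.6544, 0.1164], [0.4886, 0.1555]] [0.57150397 0.13596097]
rod [[0.6292, 0.0603], [0.486, 0.0926]] 0.1467493243947201
((34.0, 71.5), (105.0, 20.0), 90.0) [  24   19   21  106 1603]
torch [[0.6395, -0.1288], [0.5357, -0.1974]] 0.12441607915651116 [ 0.58758757 -0.1630602 ] 33.462238965045415
[[0.635, -0.1181], [0.6476, -0.1374], [0.5441, -0.2056], [0.5305, -0.1846]] [ 0.58929071 -0.16142746]
```

```bash
cat >> h.py <<'E'
TL=-6.;d=.005
u=np.array([np.cos(np.radians(-12.9)),np.sin(np.radians(-12.9)),0]);n=np.array([-u[1],u[0],0]);c=np.array([.5713,.1357,0])
E
python3 - <<'E'
from h import *
Rp=R(33.3,TL);print(Rp[:,2],R(-12.9,TL)[:,2]@n)
g=np.array([.588,-.163,.0105])+d*Rp[:,2]
ctrl.command_gripper(.45)
ctrl.goto(g-.08*Rp[:,2],Rp)
print("pre",ctrl.current_contact_force().round(2))
print(ctrl.move_l(g,vel=.1,contact_N=8),ctrl.current_tool_pos()-g)
ctrl.command_gripper(0.);print(ctrl.current_grip_width()*91,ctrl.current_grasp_force(),ctrl.current_contact_force().round(2))
ctrl.move_l(g+[0,0,.10],vel=.12)
T=tool();im=ctrl.read_camera("wrist");cv2.imwrite("pics/held.png",im)
print(ctrl.current_grip_width()*91,ctrl.current_grasp_force(),ctrl.current_contact_force().round(2),ctrl.current_t())
E
```

```text
[ 0.05738851 -0.08736566 -0.9945219 ] -0.10452846326765373
pre [ 0.51 -0.27 -0.09]
False [ 0.00041475 -0.00017154  0.00063834]
0.7682977792539645 0.0 [ 0.45 -0.22 -0.12]
0.6197484569275193 0.0 [-0.83  0.47  0.72] 8.15
```

View pics/held.png

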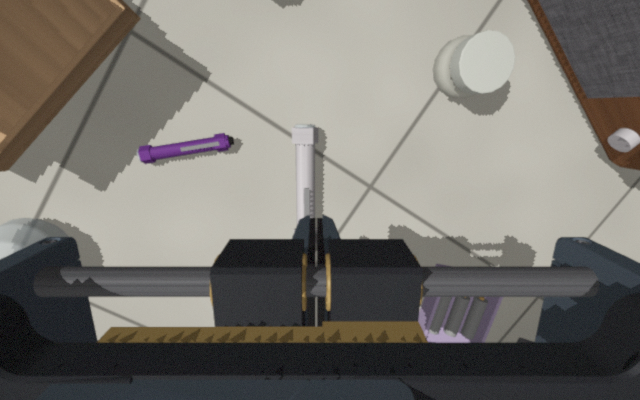

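The fingers shut on nothing (width ≈ 0). The torch is still on the stool, with its head at (304,125) in the picture. I'll back off and measure it again.

Run:
```python
from h import *
ctrl.command_gripper(.5)
def look():
    T=tool();C=cam("wrist",T);im=ctrl.read_camera("wrist").astype(int)
    g=im[...,0]-im[...,2];p=proj(np.array([.588,-.163,.0105]),C);x,y=p.astype(int)
    y0=max(0,y-80);w=g[y0:min(215,y+80),x-40:x+40];k,l,st,ce=cv2.connectedComponentsWithStats((w>np.median(w)+6).astype(np.uint8))
    i=1+np.argmax(st[1:,4]);ys,xs=np.nonzero(l==i);r=cv2.minAreaRect(np.c_[xs,ys].astype(np.float32))
    W=np.array([onz((a+x-40,b+y0),C,.0105)[:2] for a,b in cv2.boxPoints(r)])
    e=max([W[1]-W[0],W[2]-W[1]],key=np.linalg.norm)
    print(p,st[i],W.mean(0).round(4),np.linalg.norm(W[1]-W[0]),np.linalg.norm(W[2]-W[1]),np.degrees(np.arctan2(e[1],e[0])));return im
X=np.array([np.cos(np.radians(33.3)),np.sin(np.radians(33.3)),0])
ctrl.goto(np.array([.588,-.163,.20])-.05*X,R(33.3,0));ctrl.sleep(.2)
im=look();cv2.imwrite("pics/t2.png",im)
ctrl.goto(np.array([.588,-.163,.16])-.09*X,R(33.3,0));ctrl.sleep(.2)
im=look();cv2.imwrite("pics/t3.png",im);print(ctrl.current_t())
cv2.imwrite("pics/t23.png",np.vstack([cv2.imread("pics/t2.png")[:230,160:480],cv2.imread("pics/t3.png")[:300,160:480]]))
```

```text
[316.65002876 131.83529193] [  31   24   21  107 1617] [ 0.5898 -0.1623] 0.022867975323908805 0.12395347973423435 -146.15451434860807
[315.04510414  96.66482071] [  28   13   25  126 2214] [ 0.5895 -0.1613] 0.12470299509688755 0.023906017840988003 32.11836454964319
10.325[ WARN:0@2.254] global loadsave.cpp:1063 imwrite_ Unsupported depth image for selected encoder is fallbacked to CV_8U.
```

View pics/t23.png

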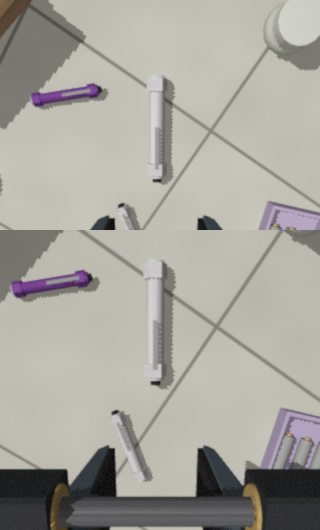

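The torch has not moved: mid at (0.589, −0.162), yaw ≈ 33°. I'll repeat the descent with a picture at the grasp pose, open and shut, to see why it missed.

Run:
```python
from h import *
Rp=R(33.3,TL)
g=np.array([.589,-.162,.0105])+d*Rp[:,2]
ctrl.command_gripper(.45);print("w",ctrl.current_grip_width())
ctrl.goto(g-.05*Rp[:,2],Rp)
print(ctrl.move_l(g,vel=.1,contact_N=8),(ctrl.current_tool_pos()-g).round(4),np.abs(ctrl.current_eef_rot()-Rp).max())
a=ctrl.read_camera("wrist")
ctrl.command_gripper(.15);print(ctrl.current_grip_width(),ctrl.current_grasp_force(),ctrl.current_contact_force().round(2),ctrl.current_tool_pos()-g)
b=ctrl.read_camera("wrist");print(ctrl.current_t())
s=ctrl.read_camera("side")[220:330,290:420]
v=np.hstack([np.vstack([a[60:260,160:480],b[60:260,160:480]]),cv2.resize(s,(473,400),interpolation=2)])
cv2.imwrite("pics/grasp.png",v)
```

```text
w 0.4485946438416714
False [ 0.0002 -0.0004  0.0005] 0.00045463005833775577
0.15427112360099796 0.0 [ 0.24 -0.3   0.26] [-2.18578991e-05  1.72735643e-05 -2.12715836e-05]
12.6
```

View pics/grasp.png

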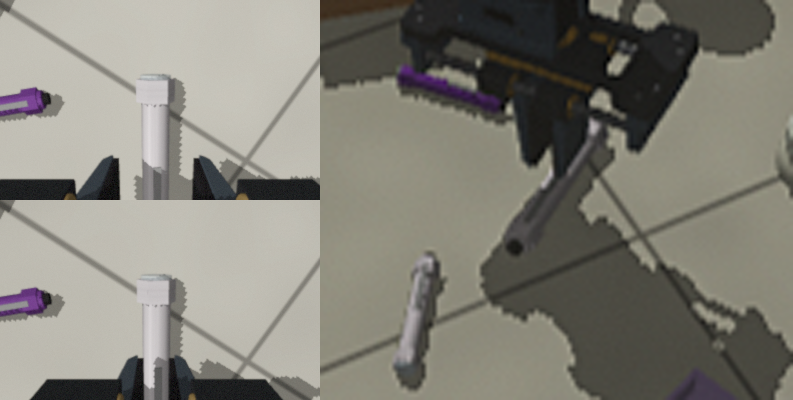

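The fingers look straight at the torch laterally, but in the side view their tips sit above the barrel. In the wrist view the visible gap (77 px for 41 mm) puts the tips at depth ≈ 0.19 m, not 0.217 m. So the tips appear to end about 20 mm short of the TCP. I'll probe down gently with contact detection to measure this.

Run:
```python
from h import *
Rp=R(33.3,TL);ctrl.command_gripper(.45)
p=ctrl.current_tool_pos()
print(ctrl.move_l(p+.030*Rp[:,2],vel=.03,contact_N=4))
q=ctrl.current_tool_pos();print(q,np.linalg.norm(q-p),ctrl.current_contact_force().round(2),ctrl.current_t())
```

```text
False
[ 0.59111573 -0.1650833  -0.02412568] 0.029832488801980042 [0.18 0.48 0.12] 14.4
```

Run:
```python
from h import *
a=ctrl.read_camera("wrist");s=ctrl.read_camera("side")[220:330,290:420]
ctrl.command_gripper(0.);print(ctrl.current_grip_width()*91,ctrl.current_grasp_force(),ctrl.current_contact_force().round(2),ctrl.current_tool_pos())
b=ctrl.read_camera("wrist")
cv2.imwrite("pics/grasp2.png",np.hstack([np.vstack([a[60:260,160:480],b[60:260,160:480]]),cv2.resize(s,(473,400),interpolation=2)]));print(ctrl.current_t())
```

```text
16.55269226424941 30.000593662261963 [-0.22  0.78  2.17] [ 0.59104902 -0.16509597 -0.02423453]
15.05
```

It is gripped now, but 16.6 mm rather than 18 mm suggests the grip is above the axis. I'll open, find the surface by contact, and regrip lower.

Run:
```python
from h import *
Rp=R(33.3,TL);ctrl.command_gripper(.4)
p=ctrl.current_tool_pos();z=Rp[:,2]
hit=ctrl.move_l(p+.012*z,vel=.02,contact_N=4);q=ctrl.current_tool_pos();print(hit,q,ctrl.current_contact_force().round(2))
if hit: ctrl.move_l(q-.0015*z,vel=.03)
ctrl.command_gripper(0.);print(ctrl.current_grip_width()*91,ctrl.current_grasp_force(),ctrl.current_contact_force().round(2),ctrl.current_tool_pos(),ctrl.current_t())
```

```text
True [ 0.5915554  -0.16580126 -0.03229561] [-1.97  1.17  9.79]
17.286797168603396 29.99982386827469 [ 0.27  0.21 -1.04] [ 0.5913822  -0.16562414 -0.03090422] 16.6917
```

The surface is hit with the TCP at z = −0.032, so the tips really end about 35 mm short of the stated TCP, and I'll reference everything to this contact. The torch is gripped at 17.3 mm and 30 N. Now carrying and placing it.

```bash
cat >> h.py <<'E'
DD=.0416
E
python3 - <<'E'
from h import *
p=ctrl.current_tool_pos()
ctrl.move_l(p+[0,0,.17],vel=.2);print(ctrl.current_grip_width()*91,ctrl.current_grasp_force())
Rq=R(-12.9,TL);z=Rq[:,2]
a=c+.050*n+[0,0,.0155]; t=a+DD*z
ctrl.goto(t-.17*z,Rq);print(ctrl.current_grip_width()*91,ctrl.current_t())
print(ctrl.move_l(t-.007*z,vel=.12,contact_N=8),ctrl.current_contact_force().round(2))
h=ctrl.move_l(t+.003*z,vel=.025,contact_N=3);q=ctrl.current_tool_pos();print(h,(q-t).round(4),ctrl.current_contact_force().round(2),ctrl.current_t())
E
```

```text
17.522166601741684 29.999871253967285
17.158319933955568 19.0583
False [ 0.56 -0.32 -0.11]
True [ 0.0003 -0.     -0.0005] [ 0.37 -0.25  3.96] 20.925
```

Contact came within 0.5 mm of the expected floor height. Releasing and checking.

Run:
```python
from h import *
Rq=R(-12.9,TL);z=Rq[:,2];p=ctrl.current_tool_pos()
ctrl.command_gripper(.32)
ctrl.move_l(p-.04*z,vel=.08);ctrl.move_l(p-.17*z,vel=.2)
T=tool();im=ctrl.read_camera("wrist");S=ctrl.read_camera("scene")[190:290,300:420]
cv2.imwrite("pics/placed.png",np.hstack([im[:300,150:500],cv2.resize(S,(360,300),interpolation=2)]));print(ctrl.current_grip_width(),ctrl.current_t())
```

```text
0.318364531423453 22.8833
```

View pics/placed.png

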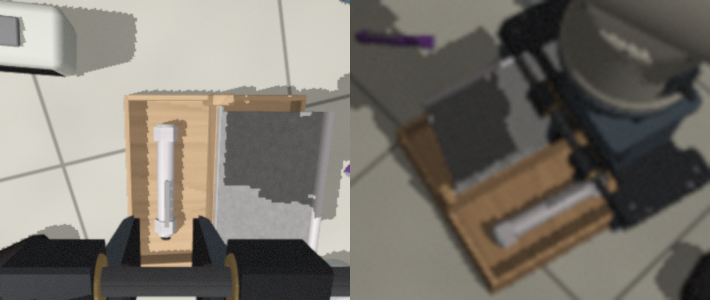

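The torch lies flat in the open bay: wrist crop (165,180), between the outer wall and the ridge, clear of both. Now swinging the flap with shut fingers, pushing the rod from its outer side.

Run:
```python
from h import *
ctrl.command_gripper(0.)
R0=R(-12.9,0);zt=.090-.0355
P=lambda s,z: c+s*n+[0,0,z]
ctrl.goto(P(-.112,zt+.10),R0)
print(ctrl.move_l(P(-.112,zt),vel=.15,contact_N=8))
f=[]
for s in(-.07,-.045,-.02,0.,.015):
    ctrl.move_l(P(s,zt),vel=.08);f.append((s,ctrl.current_contact_force().round(1).tolist()))
print(f);ctrl.sleep(.3)
ctrl.move_l(P(-.05,zt),vel=.15);ctrl.move_l(P(-.10,zt+.15),vel=.25)
ctrl.goto(P(-.26,.25),R0)
ctrl.sleep(.3)
a=ctrl.read_camera("scene")[180:300,280:420];b=ctrl.read_camera("side")[140:260,230:370]
cv2.imwrite("pics/final.png",np.hstack([cv2.resize(v,(395,340),interpolation=2) for v in(a,b)]));print(ctrl.current_t(),ctrl.current_tool_pos())
```

```text
False
[(-0.07, [-0.5, 0.2, -0.2]), (-0.045, [-0.2, -1.2, 0.2]), (-0.02, [-0.4, -0.5, 0.2]), (0.0, [0.4, -0.2, -0.2]), (0.015, [0.2, -0.1, 0.1])]
30.175 [ 0.51333443 -0.11721135  0.24982388]
```

View pics/final.png

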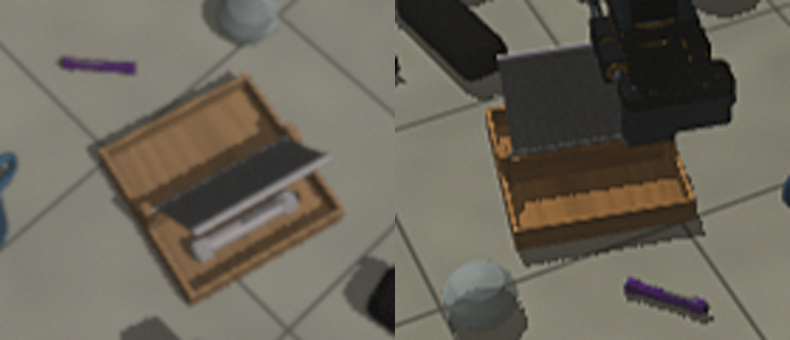

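The flap now leans over the torch's bay (scene crop, rod at about (250,190)). The torch lies flat beneath it at (245,225), and the paperweight and purple torch look unmoved. Handing in.

```bash
python3 -c "
from bench import ctrl
print(ctrl.sign_off())"
```

```text
the job is handed in; nothing more can be done
None
```

The large silver torch lies flat in the compartment that stood open, the flap now leans over it, and the job was handed in at about 30 s of the 48 s allowed; the first grasp closed on nothing because the fingertips end about 35 mm short of the stated TCP, and I saw nothing else on the stool disturbed.

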